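Clip the snap hook onto a lifting eye

ROBOT

A 6-joint arm with a two-finger parallel gripper is mounted at the origin on a cart in front of the work surface, level with it; the furniture and walls round the work are solid. World frame = base frame: x ahead of the robot, y to its left, z up, the work surface at z = 0. Lengths are in m, angles in rad, forces in N, time in s.
With the tool pointing down it reaches from about 0.375 to 0.975 m from the base axis. Payload 3.8 kg.
Tool frame: the origin (TCP) lies midway between the tips of the shut fingers; the grasp point (between the pads) lies robot.hold_point_z behind it (robot.hold_point_z is the distance from the TCP to the grasp point, in m); x points along the fingers, z is the direction in which the jaws open and shut, and the axes are right-handed (so a half turn about x gives the same grasp; the last joint's range is limited). The gripper opens to 88 mm and grips with 3 to 60 N. Pads are 18 mm wide; open, the fingers measure 123 mm over their backs; the gripper's body (75 mm by 187 mm) begins 45 mm behind the grasp point.
Start: joints at [-0.037, 0.264, 1.604, -0, 1.274, -0.037], TCP at [0.675, -0, 0.239] pointing down, gripper open.
Joint ranges: [-2.63, 2.63], [-0.94, 2.18], [0.31, 2.57], [-1.31, 4.45], [0, 2.66], [-2.55, 2.55]. Speed limits (rad/s): [2.57, 2.57, 3.14, 3.14, 3.14, 3.14].

INTERFACE

Orientations are given as a unit quaternion [w, x, y, z].
In Python, from plant import robot gives the robot as it stands.
- The arm moves only by the tool drive_tool, never from a script. Its argument "series" is one flat list of numbers, 7 for each row, row after row: the turn, a rotation vector about the tool's x, y, z in degrees, then the shift along the tool's x, y, z in mm, then the finger opening in mm, from 0 to 88.1. A call has 1 to 5 rows; each row is the pose to reach, as a shift and turn from the pose measured when the call began, along the tool's axes at that moment; what a row does not reach only later rows make up. A row lasts 1/8 s, in which the tool goes at most 62.5 mm and 10.7 degrees, less where a joint would pass 70% of its speed; a pose out of reach is approached as far as the arm can. A call with a gripper value outside its range is refused whole. The fingers move at their own pace and stop on an object; "newtons" is the grip in N (left out, the last holds). Time passes only in rows, so rows that repeat a pose let the fingers close. It gives the time, the measured TCP pose, the force and the opening at its end, in the units of the state.
- robot.get_state(): the state, without advancing time (a new reading comes with each control period).
- robot.camera(name): name is "scene" or "side" or "wrist"; returns (picture, depth): 480x640x3 uint8, red, green, blue; 480x640 float32, m along the optical axis (not along the pixel's ray), 0 where there is no reading.
- robot.get_calibration(name): a dict with "camera_matrix" (3x3 intrinsics, pixels), "R" (3x3) and "t" (3): a world point X has camera coordinates R X + t. Camera axes: x right, y down, z forward; pixel columns grow to the right and rows downward; lengths in m; the calibration is good to about 2 mm. A picture is of the moment at which its call begins: read the wrist's pose just before it. get_calibration takes no time and is no camera call; for the wrist camera it gives the pose at the moment of the call.
- robot.hand_in(): hands the job in, once; it reports no verdict.
The state is a dict: "clock": time; "joint_pos": joint angles; "joint_vel": joint speeds; "tau": joint torques, N m; "tcp_pos": TCP position; "ee_rot": TCP orientation; "wrist_force": force on the tool from outside, world axes, zero at the start; "ft_torque": the same for the moment, N m; "width": finger opening in m.
Only numpy, scipy, OpenCV 4.12 (cv2) and the standard library are available. Lean on these libraries where they do the work, as an engineer would, in place of code of your own. Each camera call takes 0.05 s, during which the arm holds its last target.

TASK

Make the fixture plate that carries the black injector body ready for hoisting: take the snap hook out of its slotted stand by its black grip and press its sprung gate down onto the bar of that plate's lifting eye, until the bar is inside the hook and the gate has snapped shut behind it. Then let go, leaving the hook hanging on the bar.

Things in the scene. Friction and masses are not known exactly. Their poses are not given: they have to be found in the camera images.
- hook_grip (a point): Centre of the black grip block (36 mm along x, 14 thick along y, 30 high) on top of the loose steel snap hook, 150 g: a loop of 10 mm bar, 90 mm long (own x), 87 high, standing gate down in a slotted grey stand 34 mm high. Grasp from above, closing along y. z is up. Below this point: steel from 12 mm, the opening's top 22 mm, lower edge 99 mm.
- gate (a joint): Dark sprung gate in the hook's lower side, x -38 to +17 mm (hinge at -34; solid nose beyond +15). 0 shut; opens inward (up) to 1.25 rad at 1 to 3 N and springs back. A bar may press it at x -12 to +10, best 0: there the gate snaps shut behind the bar when the bar's centre is 50 mm below the grip's centre (42 mm at x = -12); at 26 mm the bar meets the steel.
- block_body_bar (a point): Middle of the right eye's level bar, 105 mm above the bench: a fixed inverted U of 8 mm steel bar, 50 mm between the legs, on a fixed plate (100 x 150 x 25 mm) whose other end carries a black injector body (top 77 mm above the bench). y runs along the bar; the hook's x must lie across it, either way round. The wrong plate is alike but carries a small upright steel bush.

How it is judged:
By the outcome, as a careful person would: the job done as asked, in the order asked, and still so for the second after the job is handed in, with the robot touching nothing.
It also fails if it takes over 48 s, if anything falls off the work surface, if the arm or the gripper's body presses on something with over 40 N, if the wrist force passes 120 N, or if a joint passes its speed limit or range.

## Working session

There is one attempt and no reset: what is moved stays moved. The work goes in short steps, Python scripts to look and compute and a tool call to move; the robot and the scene stay as the last step left them, time stands still between calls to the robot, and variables do not carry over. Pictures are saved under pics/ and viewed, and the job is handed in when it is done.

Besides the shell and the picture viewer there is one more tool, called after ">>>" as name(argument=value, ...), one argument or row to a line, values as JSON. drive_tool: Moves the arm, as the interface text tells. Its arguments: {"type":"object","properties":{"series":{"type":"array","items":{"type":"number"}},"newtons":{"type":"number"}},"required":["series"]}

```bash
ls; mkdir -p pics; python3 - <<'E'
from plant import robot
import cv2,numpy as np
print(robot.get_state()); print(robot.hold_point_z)
for n in ["scene","side","wrist"]:
    c=robot.get_calibration(n)
    im,d=robot.camera(n)
    np.savez(f"pics/{n}0.npz",im=im,d=d,K=c["camera_matrix"],R=c["R"],t=c["t"])
    cv2.imwrite(f"pics/{n}0.png",im[:,:,::-1])
    print(n,np.round(-np.array(c["R"]).T@np.array(c["t"]),3))
E
```

```text
pics
{'clock': 0.0, 'joint_pos': array([-3.69278452e-02,  2.64742960e-01,  1.60535772e+00, -2.68465963e-05,
        1.27366787e+00, -3.68886251e-02]), 'joint_vel': array([-1.19331256e-05,  2.07770168e-03,  8.07240148e-04, -2.18546762e-03,
       -1.97065310e-03, -1.12855909e-03]), 'tau': array([-9.59501231e-04, -5.02113855e+01, -3.56871557e+01,  7.25938403e-02,
        2.92220683e-02, -1.93505334e-04]), 'tcp_pos': array([ 6.74304691e-01, -3.69766039e-06,  2.37403640e-01]), 'ee_rot': array([7.06337254e-01, 3.03979700e-05, 7.07875471e-01, 8.24284182e-06]), 'wrist_force': array([-0.68265304, -0.08238367, -0.42742144]), 'ft_torque': array([ 0.01849251, -0.00054515, -0.0227453 ]), 'width': 0.08787945699584593}
0.0187
scene [0.07  0.778 0.674]
side [ 0.312 -0.502  0.614]
wrist [0.674 0.077 0.383]
```

View pics/scene0.png

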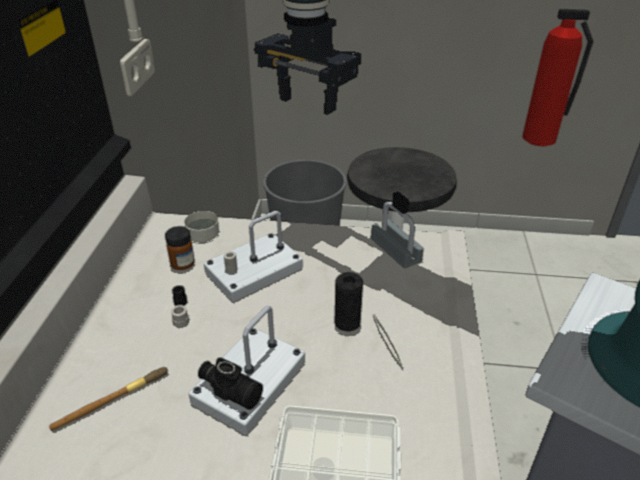

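View pics/side0.png

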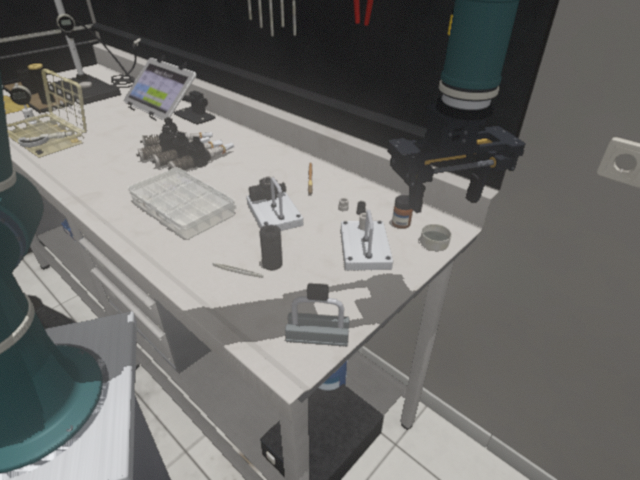

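View pics/wrist0.png

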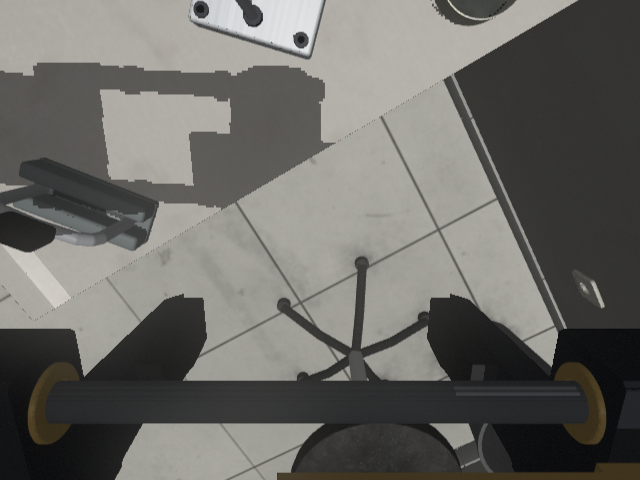

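The scene view shows the hook's black grip at about (400,202). The body plate's eye is at (258,330) and the wrong (bush) plate's at (266,232). In the side view the grip is at (318,292). I'll enlarge these next.

```bash
python3 - <<'E'
import cv2,numpy as np
for n,(x,y,w,h) in {"scene":(180,290,140,140),"side":(235,165,80,80)}.items():
    im=cv2.imread(f"pics/{n}0.png"); 
    a=cv2.resize(im[y:y+h,x:x+w],(560,560),interpolation=cv2.INTER_CUBIC); cv2.imwrite(f"pics/{n}_eye.png",a)
for n,(x,y,w,h) in {"scene":(360,180,80,100),"side":(275,275,80,80)}.items():
    im=cv2.imread(f"pics/{n}0.png"); 
    a=cv2.resize(im[y:y+h,x:x+w],None,fx=6,fy=6,interpolation=cv2.INTER_CUBIC); cv2.imwrite(f"pics/{n}_hook.png",a)
a=[cv2.imread(f"pics/{n}.png") for n in ["scene_eye"]]
def pad(i): 
    o=np.zeros((600,i.shape[1],3),np.uint8);o[:i.shape[0]]=i;return o
b=np.hstack([pad(cv2.resize(cv2.imread("pics/side_eye.png"),(400,400))),pad(cv2.resize(cv2.imread("pics/side_hook.png"),(400,400)))])
cv2.imwrite("pics/b.png",b)
E
```

```text
(no output)
```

View pics/scene_eye.png

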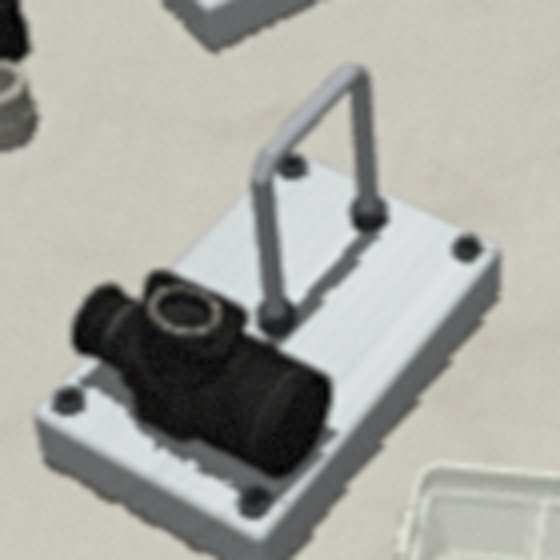

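View pics/scene_hook.png

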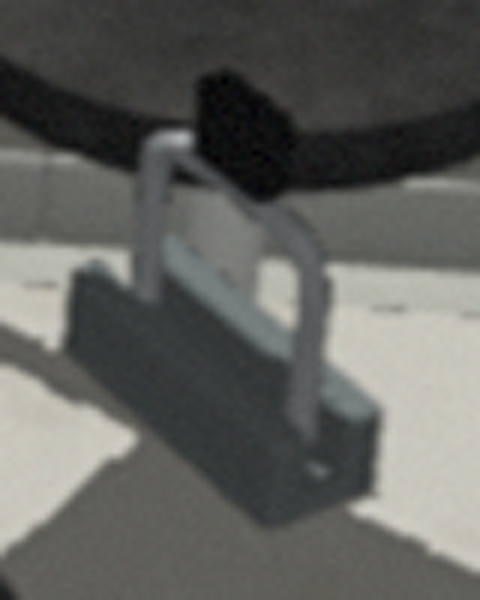

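View pics/b.png

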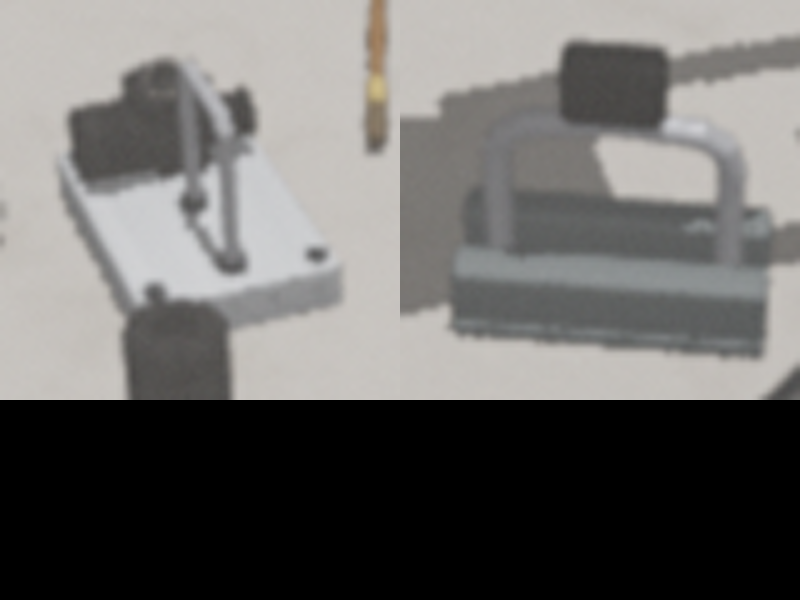

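```bash
cat > h.py <<'E'
import cv2,numpy as np
def load(n,k=0):
    return np.load(f"pics/{n}{k}.npz")
def cloud(n,box,k=0):
    f=load(n,k);x,y,w,h=box;u,v=np.meshgrid(np.arange(x,x+w),np.arange(y,y+h))
    d=f["d"][y:y+h,x:x+w];m=d>0
    P=np.linalg.inv(f["K"])@np.stack([u[m]*d[m],v[m]*d[m],d[m]])
    return ((P.T-f["t"])@f["R"]), np.stack([u[m],v[m]],1)
def tri(obs,k=0):
    A=[];b=[]
    for n,(u,v) in obs.items():
        f=load(n,k);P=f["K"]@np.c_[f["R"],f["t"]]
        for r,c in ((0,u),(1,v)):
            row=c*P[2]-P[r]; s=np.linalg.norm(row[:3]); A.append(row[:3]/s);b.append(-row[3]/s)
    X,r,*_=np.linalg.lstsq(np.array(A),np.array(b),rcond=None)
    return X,np.array(A)@X-b
E
python3 - <<'E'
from h import *
np.set_printoptions(precision=4,suppress=True)
print("grip",tri({"scene":(400.8,202.2),"side":(317.8,291.4)}))
a=tri({"scene":(268.7,308),"side":(281,192)})
b=tri({"scene":(246.2,331.2),"side":(271,178)})
print(a,b)
def rect(P):
    (c,s,ang)=cv2.minAreaRect((P[:,:2]*1000).astype(np.float32)); return np.round(c,1),np.round(s,1),ang
g=None
for n,bx in {"scene":(180,290,140,140),"side":(235,165,80,80)}.items():
    P,_=cloud(n,bx)
    m=(abs(P[:,2]-.105)<.012)&(np.linalg.norm(P[:,:2]-((a[0]+b[0])/2)[:2],axis=1)<.045)
    Q=P[m];print(n,"bar",m.sum(),Q.mean(0),Q.min(0),Q.max(0),cv2.fitLine((Q[:,:2]*1000).astype(np.float32),2,0,.01,.01).ravel())
    m=abs(P[:,2]-.025)<.004; print("plate",rect(P[m]))
for n,bx in {"scene":(360,180,80,100),"side":(275,275,80,80)}.items():
    P,_=cloud(n,bx)
    r=np.linalg.norm(P[:,:2]-tri({"scene":(400.8,202.2),"side":(317.8,291.4)})[0][:2],axis=1)
    for lo,hi in ((.01,.04),(.05,.1),(.09,.105),(.105,.15)):
        m=(P[:,2]>lo)&(P[:,2]<hi)&(r<.09)
        if m.sum()>5: print(n,lo,hi,m.sum(),P[m].mean(0),P[m].max(0)[2],rect(P[m]),cv2.fitLine((P[m][:,:2]*1000).astype(np.float32),2,0,.01,.01).ravel())
E
```

```text
grip (array([ 0.4669, -0.0014,  0.108 ]), array([ 0.001 ,  0.0007,  0.001 , -0.0007]))
(array([0.4854, 0.3396, 0.098 ]), array([ 0.0003,  0.0003,  0.0003, -0.0003])) (array([0.4755, 0.3972, 0.1046]), array([ 0.0002,  0.0002,  0.0002, -0.0001]))
scene bar 267 [0.4764 0.375  0.1061] [0.4711 0.3386 0.0934] [0.4827 0.4036 0.1121] [  0.0809  -0.9967 476.3985 374.9909]
plate (array([548. , 382.3]), array([172.4, 293.4]), 76.18794250488281)
side bar 76 [0.48   0.3611 0.1056] [0.4745 0.3356 0.0932] [0.4867 0.3975 0.1112] [  0.1093  -0.994  479.9846 361.1062]
plate (array([459.4, 395. ]), array([136. , 150.3]), 5.694627285003662)
scene 0.01 0.04 1204 [0.4615 0.0078 0.0272] 0.03981278848698413 (array([465.5,   0.5]), array([ 45.8, 113.5]), 67.28449249267578) [  0.9363  -0.3512 461.5025   7.8105]
scene 0.05 0.1 342 [0.4594 0.0051 0.0795] 0.09989936320949189 (array([464.8,   1.9]), array([12.5, 91. ]), 68.84750366210938) [  0.9291  -0.3699 459.4082   5.0513]
scene 0.09 0.105 148 [0.4606 0.0058 0.0963] 0.10494874723335097 (array([466. ,   2.9]), array([12. , 68.2]), 72.82728576660156) [  0.9456  
[... 163 characters left out ...]
  -0.2949 463.2643   4.4274]
side 0.01 0.04 1592 [ 0.4658 -0.0075  0.0279] 0.03979943017598414 (array([467.3,  -1.5]), array([ 45.4, 110.1]), 67.23291778564453) [  0.9256  -0.3786 465.8368  -7.4554]
side 0.05 0.1 411 [ 0.4665 -0.0039  0.0814] 0.09968488028172179 (array([467.1,  -3.4]), array([12.1, 88.7]), 68.47681427001953) [  0.9256  -0.3784 466.5338  -3.9146]
side 0.09 0.105 205 [ 0.4663 -0.0047  0.0956] 0.10497688471492614 (array([466.4,  -3.6]), array([12.1, 68.5]), 67.29009246826172) [  0.9242  -0.3818 466.2939  -4.7059]
side 0.105 0.15 279 [ 0.4664 -0.0049  0.1171] 0.12507093904487684 (array([467.1,  -1.9]), array([14.9, 35.2]), 68.01910400390625) [  0.9282  -0.3721 466.3972  -4.8507]
```

Hook grip at (0.467, -0.001, 0.110), with its x axis at yaw -22°. The bar's middle is near (0.479, 0.367), with the hook's x direction needed at about +5.7°. I'll go above the hook.

>>> drive_tool(
  series=[-10,0,0,0,0,-50,88,-20,0,0,0,0,-100,88,-30,0,0,10,0,-150,88,-40,0,0,20,-1,-207,88,-50,0,0,30,-1,-207,88],
  newtons=40,
)

```text
clock: 0.78
tcp_pos: [0.4624, -0.0008, 0.2062]
ee_rot: [0.638, -0.3, 0.642, 0.302]
wrist_force: [0.7, -0.1, -0.1]
width: 0.0878
```

```bash
python3 - <<'E'
from plant import robot
from scipy.spatial.transform import Rotation as Ro
s=robot.get_state();print(s['clock'],s['tcp_pos'],s['joint_pos'])
q=s['ee_rot'];print(Ro.from_quat([q[1],q[2],q[3],q[0]]).as_matrix().round(3))
E
```

```text
0.775 [ 0.46241995 -0.00080432  0.20619267] [-5.55410962e-02 -1.18809835e-01  2.07420561e+00 -1.04317658e-04
  1.19170417e+00 -9.33843244e-01]
[[-0.006 -0.77   0.638]
 [ 0.     0.638  0.77 ]
 [-1.     0.004 -0.003]]
```

>>> drive_tool(
  series=[-9,0,0,6,-2,1,88,-17.7,0,0,6,-3.5,3,88,-17.7,0,0,6,-3.5,3,88,-17.7,0,0,6,-3.5,3,88],
)

```text
clock: 1.27
tcp_pos: [0.4669, -0.0007, 0.2001]
ee_rot: [0.585, -0.394, 0.588, 0.396]
wrist_force: [-0.1, 0.3, -0.8]
width: 0.0879
```

```bash
cat >> h.py <<'E'
def snap(names,k):
    from plant import robot
    from scipy.spatial.transform import Rotation as Ro
    s=robot.get_state();q=s['ee_rot'];print(s['clock'],s['tcp_pos'].round(4),"F",s['wrist_force'].round(1),"w",s['width'])
    M=Ro.from_quat([q[1],q[2],q[3],q[0]]).as_matrix();print(M.round(3), "yaw",np.degrees(np.arctan2(M[1,2],M[0,2])))
    for n in names:
        c=robot.get_calibration(n); im,d=robot.camera(n)
        np.savez(f"pics/{n}{k}.npz",im=im,d=d,K=c["camera_matrix"],R=c["R"],t=c["t"])
        cv2.imwrite(f"pics/{n}{k}.png",im[:,:,::-1])
    return s,M
E
python3 -c "
from h import *
snap(['wrist'],1)"
```

```text
1.275 [ 0.4669 -0.0007  0.2001] F [-0.1  0.3 -0.8] w 0.08787843924987288
[[-0.006 -0.926  0.376]
 [ 0.     0.376  0.926]
 [-1.     0.005 -0.002]] yaw 67.88848669915392
```

View pics/wrist1.png

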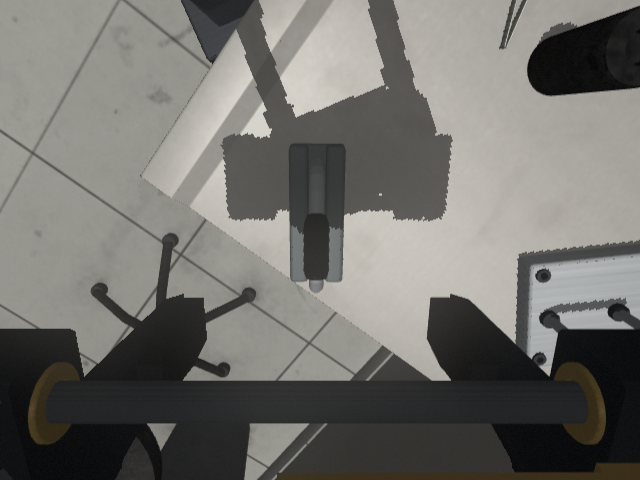

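The hook runs straight up the picture at u≈316, midway between the fingers (205 and 428), so the alignment is good. I'll check its position along the hook from depth.

```bash
python3 - <<'E'
from h import *
P,_=cloud("wrist",(285,140,70,160),1)
for lo,hi in((.02,.04),(.085,.105),(.122,.14)):
    m=(P[:,2]>lo)&(P[:,2]<hi);Q=P[m]
    r=cv2.minAreaRect((Q[:,:2]*1000).astype(np.float32));print(lo,m.sum(),r,Q[:,2].mean())
E
```

```text
0.02 4558 ((465.5395812988281, -0.42583465576171875), (42.95585250854492, 110.35778045654297), 67.5645523071289) 0.03261200555210698
0.085 761 ((465.20166015625, 0.4308013916015625), (14.897547721862793, 79.95266723632812), 71.1939926147461) 0.09098468688631697
0.122 295 ((464.2930603027344, -0.22402572631835938), (9.741952896118164, 32.4931526184082), 67.58070373535156) 0.12243455541477093
```

>>> drive_tool(
  series=[0,0,0,40,1,0,88,0,0,0,80,1,0,60,0,0,0,106,1,0,40,0,0,0,106,1,0,30,0,0,0,106,1,0,30],
)

```text
clock: 1.95
tcp_pos: [0.4664, -0.0004, 0.0952]
ee_rot: [0.585, -0.394, 0.588, 0.396]
wrist_force: [-0.1, 0.5, 1.2]
width: 0.0502
```

>>> drive_tool(
  series=[0,0,0,0,0,0,10,0,0,0,0,0,0,5,0,0,0,0,0,0,5,0,0,0,0,0,0,5,0,0,0,0,0,0,5],
)

```text
clock: 2.58
tcp_pos: [0.4667, -0.0003, 0.0956]
ee_rot: [0.586, -0.394, 0.588, 0.396]
wrist_force: [-0.3, 0.9, 2.0]
width: 0.0132
```

```bash
python3 -c "
from h import *
snap(['side'],2)"
```

```text
2.575 [ 4.667e-01 -3.000e-04  9.560e-02] F [-0.3  0.9  2. ] w 0.013208317014061562
[[-0.004 -0.926  0.377]
 [ 0.     0.377  0.926]
 [-1.     0.003 -0.001]] yaw 67.8693948495361
```

View pics/side2.png

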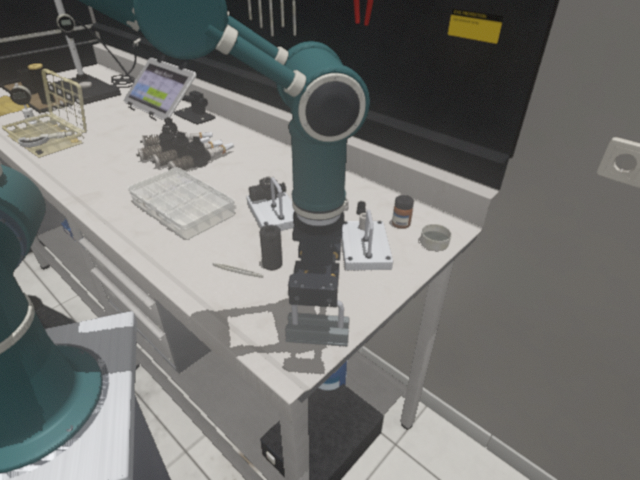

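>>> drive_tool(
  series=[0,0,0,-20,0,0,5,0,0,0,-50,0,0,5,0,0,0,-90,0,0,5,0,0,0,-130,0,0,5,0,0,0,-145,0,0,5],
)

```text
clock: 3.25
tcp_pos: [0.4682, -0.0005, 0.2426]
ee_rot: [0.587, -0.395, 0.587, 0.395]
wrist_force: [0.9, -0.3, -2.3]
width: 0.0136
```

```bash
python3 -c "
from h import *
snap(['side','wrist','scene'],3)
a=cv2.imread('pics/side3.png')[180:360,220:420];b=cv2.imread('pics/scene3.png')[80:290,330:480]
cv2.imwrite('pics/c3.png',np.hstack([cv2.resize(a,(400,360)),cv2.resize(b,(257,360))]))
"
```

```text
3.25 [ 0.4682 -0.0005  0.2426] F [ 0.9 -0.3 -2.3] w 0.013554872268193473
[[-0.    -0.926  0.377]
 [-0.     0.377  0.926]
 [-1.     0.    -0.   ]] yaw 67.87409310530178
```

View pics/c3.png

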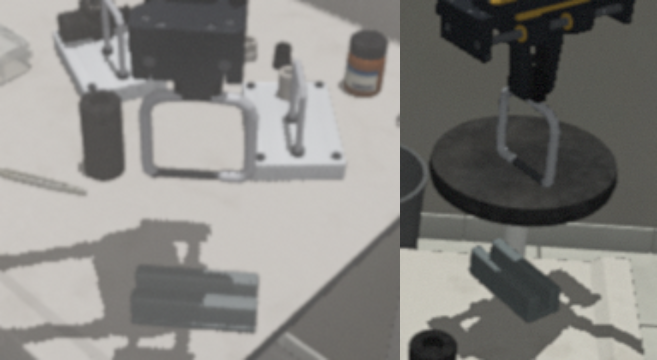

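View pics/wrist3.png

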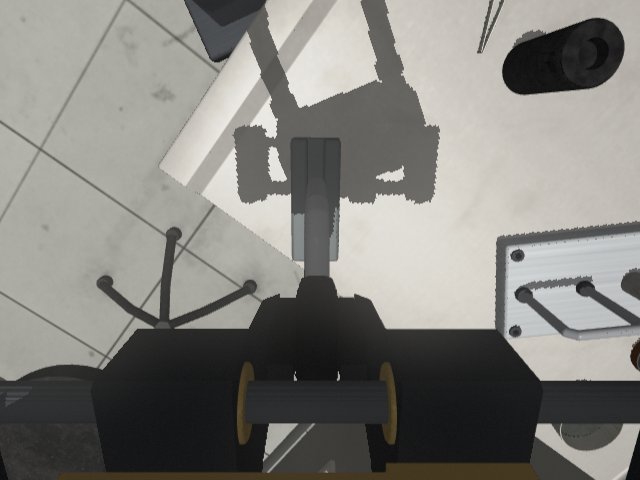

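The hook hangs straight in the jaws, clear of the stand, with its gate at the bottom. I'll measure its offset from the TCP.

```bash
python3 - <<'E'
from h import *
ty=np.array([-.926,.377]);tz=np.array([.377,.926]);T=np.array([.4682,-.0005,.2426])
for n,bx in {"side":(275,215,80,65),"scene":(380,110,60,90)}.items():
    P,_=cloud(n,bx,3)
    a=(P[:,:2]-T[:2])@ty; b=(P[:,:2]-T[:2])@tz; z=P[:,2]-T[2]
    m=(abs(a)<.055)&(abs(b)<.02)&(z<.0)&(z>-.1)
    print(n,m.sum(),"a",np.percentile(a[m],[0,1,99,100]),"b",np.percentile(b[m],[1,50,99]),"z",np.percentile(z[m],[0,1,99]))
    for lo,hi in((-.1,-.07),(-.07,-.02),(-.02,0)):
        k=m&(z>lo)&(z<hi);print(lo,k.sum(),np.median(b[k]),np.percentile(a[k],[1,99]),np.polyfit(a[k],b[k],1))
E
```

```text
side 950 a [-0.04617564 -0.04536281  0.04292217  0.04408843] b [-0.00563832 -0.0027772   0.0029378 ] z [-0.08499466 -0.08383782 -0.0015747 ]
-0.1 301 -0.0022864077521159553 [-0.04387977  0.04081931] [ 0.00399213 -0.00204784]
-0.07 338 -0.0031454379380506064 [-0.04587228  0.0435643 ] [-0.00070473 -0.00297858]
-0.02 311 -0.0027663446789107575 [-0.04306908  0.04146202] [ 0.0024035  -0.00238217]
scene 710 a [-0.04327355 -0.04152878  0.0462468   0.04785592] b [-0.00368486  0.00298301  0.00648184] z [-0.08737226 -0.08508062 -0.00082907]
-0.1 223 0.002570110428566051 [-0.03974277  0.04538715] [-0.00054475  0.00208848]
-0.07 305 0.003002993937328408 [-0.04236823  0.04671232] [0.00084035 0.00231969]
-0.02 182 0.0032699339634575915 [-0.03883355  0.04425655] [-0.02636305  0.00311532]
```

>>> drive_tool(
  series=[0,0,0,0,15,40,5,-5,0,0,0,32,86,5,-10,0,0,0,53,143,5,-15,0,0,0,73,197,5,-20,0,0,0,94,252,5],
)

```text
clock: 4.03
tcp_pos: [0.4733, 0.2696, 0.2368]
ee_rot: [0.506, -0.49, 0.511, 0.493]
wrist_force: [1.0, 0.1, -1.7]
width: 0.0132
```

```bash
python3 -c "
from h import *
s,M=snap([],4)
d=np.array([.480,.369,.2426])-s['tcp_pos'];print(M.T@d*1000)
"
```

```text
4.025 [0.4733 0.2696 0.2368] F [ 1.   0.1 -1.7] w 0.013168244665420619
[[-0.008 -0.999  0.034]
 [-0.002  0.034  0.999]
 [-1.     0.008 -0.002]] yaw 88.03839383010816
[-6.04400289 -3.259131   99.60040586]
```

>>> drive_tool(
  series=[-4,0,0,-6,-1,40,5,-7.7,0,0,-6,-3,75,5,-7.7,0,0,-6,-3,99,5,-7.7,0,0,-6,-3,99,5,-7.7,0,0,-6,-3,99,5],
)

```text
clock: 4.65
tcp_pos: [0.4794, 0.3673, 0.2414]
ee_rot: [0.471, -0.523, 0.478, 0.526]
wrist_force: [-0.3, -0.1, -2.6]
width: 0.0135
```

```bash
python3 -c "
from h import *
s,M=snap(['wrist','scene','side'],5)
a=cv2.imread('pics/side5.png')[100:250,200:340];b=cv2.imread('pics/scene5.png')[200:430,180:330]
cv2.imwrite('pics/c5.png',np.hstack([cv2.resize(a,(420,450)),cv2.resize(b,(293,450))]))
"
```

```text
4.65 [0.4794 0.3673 0.2414] F [-0.3 -0.1 -2.6] w 0.01347990816001949
[[-0.009 -0.995 -0.099]
 [-0.004 -0.099  0.995]
 [-1.     0.01  -0.003]] yaw 95.68997327373415
```

View pics/c5.png

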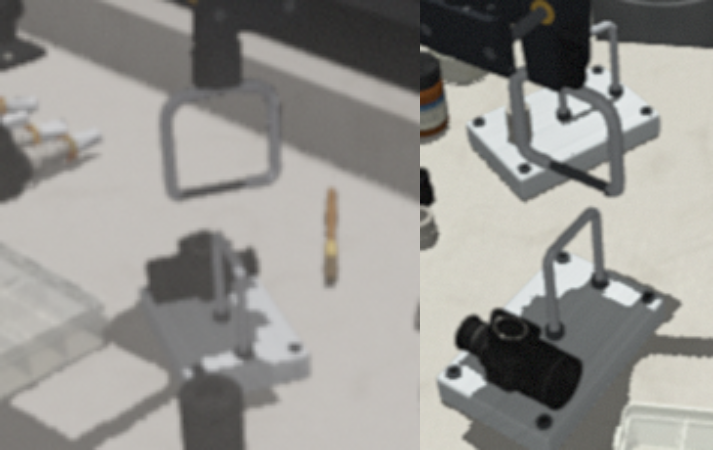

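View pics/wrist5.png

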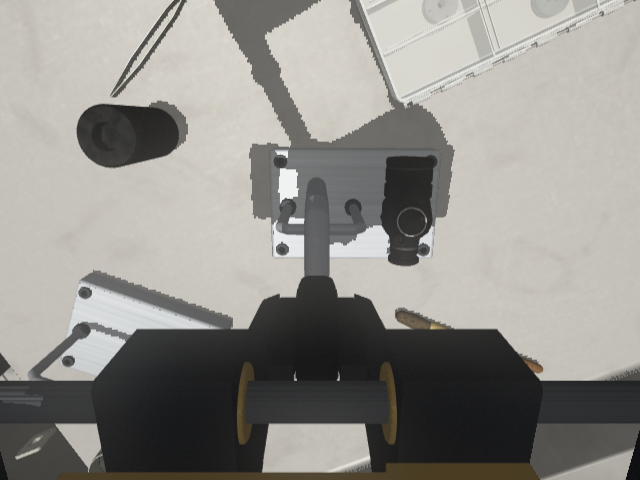

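Jaws and bar are parallel: the bar lies at v≈228, u 276–364 in the wrist view, with the hook over it at u≈316. I'll refine the bar's position from all three cameras' depth.

```bash
python3 - <<'E'
from h import *
T=np.array([.4794,.3673,.2414]);ty=np.array([-.995,-.099]);tz=np.array([-.099,.995])
for n,bx in {"wrist":(265,190,110,60),"scene":(235,300,60,80),"side":(255,170,40,60)}.items():
    P,_=cloud(n,bx,5)
    a=(P[:,:2]-T[:2])@ty; b=(P[:,:2]-T[:2])@tz; z=P[:,2]
    m=(abs(z-.104)<.01)&(abs(a)<.03)&(abs(b)<.045)
    k=m&(abs(b)<.02)
    print(n,m.sum(),"a",np.percentile(a[k],[2,50,98])*1e3,"slope",np.polyfit(b[k],a[k],1),"b",np.percentile(b[m],[1,99])*1e3,"z",np.percentile(z[k],[2,50,98]))
for n,bx in {"side":(240,110,70,70),"scene":(215,220,80,90)}.items():
    P,_=cloud(n,bx,5)
    a=(P[:,:2]-T[:2])@ty; b=(P[:,:2]-T[:2])@tz; z=P[:,2]-T[2]
    m=(abs(a)<.055)&(abs(b)<.02)&(z<-.02)&(z>-.1)
    print(n,m.sum(),"a",np.percentile(a[m],[1,99])*1e3,"b",np.percentile(b[m],[1,50,99])*1e3,"z",np.percentile(z[m],[0,1]))
E
```

```text
wrist 743 a [-2.76675623  2.23244777  5.20617706] slope [-0.00988628  0.00193494] b [-28.44496707  35.22083722] z [0.10489575 0.10821845 0.10990759]
scene 263 a [-1.65492353  2.71843468  5.14823157] slope [-0.00834403  0.00236722] b [-26.16256019  35.877371  ] z [0.10513485 0.10903389 0.11189656]
side 76 a [-3.48709178  0.65590683  3.33755608] slope [4.48093641e-03 9.70690972e-05] b [-31.44541832  28.36922345] z [0.10592849 0.10958831 0.11106459]
side 354 a [-45.43864354  43.78677207] b [-7.63924234 -3.73148942  1.99985038] z [-0.08471005 -0.0835029 ]
scene 840 a [-41.78867915  46.06082527] b [-3.50713424  2.6893673   5.74675052] z [-0.08530349 -0.08316128]
```

>>> drive_tool(
  series=[0,0,0,20,0.5,2,5,0,0,0,35,0.5,2,5,0,0,0,50,0.5,2,5,0,0,0,62,0.5,2,5,0,0,0,74,0.5,2,5],
)

```text
clock: 5.42
tcp_pos: [0.4787, 0.3692, 0.168]
ee_rot: [0.472, -0.523, 0.477, 0.525]
wrist_force: [-0.4, -0.1, 0.6]
width: 0.0137
```

```bash
python3 -c "
from h import *
s,M=snap(['scene','side'],6)
a=cv2.imread('pics/side6.png')[130:250,210:330];b=cv2.imread('pics/scene6.png')[230:400,190:310]
cv2.imwrite('pics/c6.png',np.hstack([cv2.resize(a,(450,450)),cv2.resize(b,(318,450))]))
"
```

```text
5.425 [0.4787 0.3692 0.168 ] F [-0.4 -0.1  0.6] w 0.013723929693076427
[[-0.008 -0.995 -0.098]
 [-0.002 -0.098  0.995]
 [-1.     0.008 -0.001]] yaw 95.65172820758883
```

View pics/c6.png

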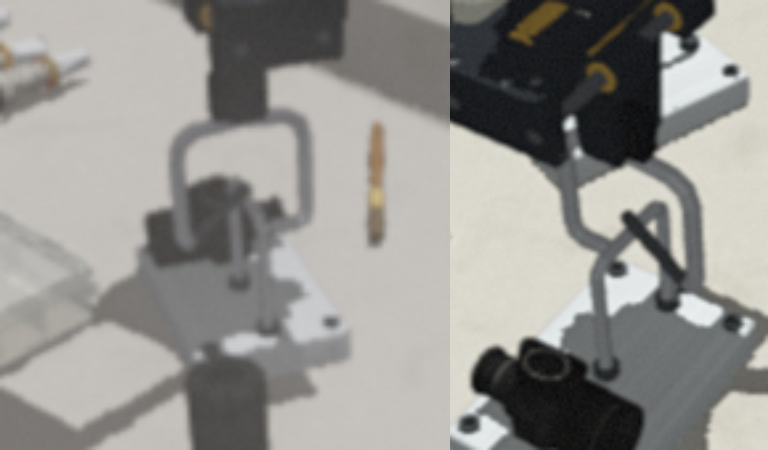

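The gate is swinging up over the bar, with the bar inside the gap; the force is small. I'll continue down.

>>> drive_tool(
  series=[0,0,0,12,0,0,5,0,0,0,24,0,0,5,0,0,0,36,0,0,5,0,0,0,45,0,0,5,0,0,0,46,0,0,5],
)

```text
clock: 6.15
tcp_pos: [0.4766, 0.3681, 0.12]
ee_rot: [0.471, -0.522, 0.479, 0.526]
wrist_force: [0.4, 0.2, -0.6]
width: 0.0138
```

```bash
python3 -c "
from h import *
s,M=snap(['scene','side'],7)
a=cv2.imread('pics/side7.png')[130:250,210:330];b=cv2.imread('pics/scene7.png')[230:400,190:310]
cv2.imwrite('pics/c7.png',np.hstack([cv2.resize(a,(450,450)),cv2.resize(b,(318,450))]))
"
```

```text
6.15 [0.4766 0.3681 0.12  ] F [ 0.4  0.2 -0.6] w 0.013832129233378034
[[-0.012 -0.995 -0.098]
 [-0.005 -0.098  0.995]
 [-1.     0.012 -0.004]] yaw 95.65035306042374
```

View pics/c7.png

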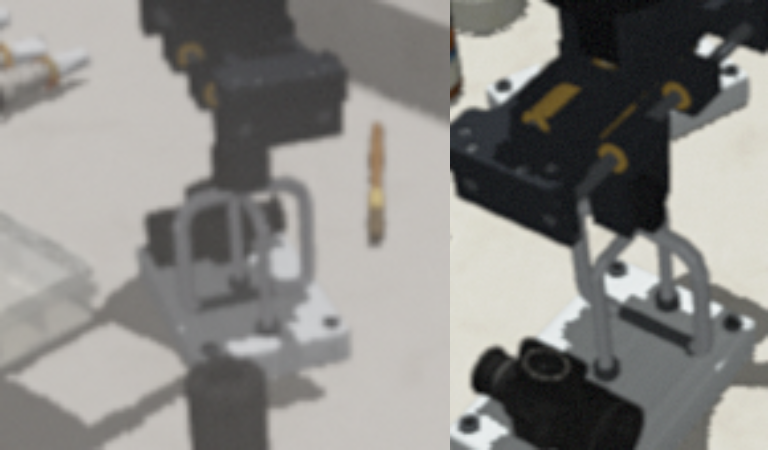

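The gate is shut below the bar. I'll nudge to centre it and bring the steel down onto the bar before releasing.

>>> drive_tool(
  series=[0,0,0,0.5,-2,1,5,0,0,0,1,-2,1,5,0,0,0,1.5,-2,1,5,0,0,0,2,-2,1,5],
)

```text
clock: 6.75
tcp_pos: [0.4791, 0.3697, 0.1194]
ee_rot: [0.471, -0.522, 0.478, 0.526]
wrist_force: [-0.5, -0.1, 4.7]
width: 0.0137
```

Contact with the steel at 4.7 N. I'll open the fingers.

>>> drive_tool(
  series=[0,0,0,0,0,0,16,0,0,0,0,0,0,20,0,0,0,0,0,0,30,0,0,0,0,0,0,40,0,0,0,0,0,0,40],
)

```text
clock: 7.38
tcp_pos: [0.4791, 0.3697, 0.1193]
ee_rot: [0.471, -0.522, 0.478, 0.526]
wrist_force: [-0.5, -0.8, -0.4]
width: 0.0394
```

```bash
python3 -c "
from h import *
s,M=snap(['scene','side'],8)
a=cv2.imread('pics/side8.png')[130:250,210:330];b=cv2.imread('pics/scene8.png')[230:400,190:310]
cv2.imwrite('pics/c8.png',np.hstack([cv2.resize(a,(450,450)),cv2.resize(b,(318,450))]))
"
```

```text
7.375 [0.4791 0.3697 0.1193] F [-0.5 -0.8 -0.4] w 0.03939405026806009
[[-0.01  -0.995 -0.098]
 [-0.004 -0.098  0.995]
 [-1.     0.011 -0.003]] yaw 95.64847954164973
```

View pics/c8.png

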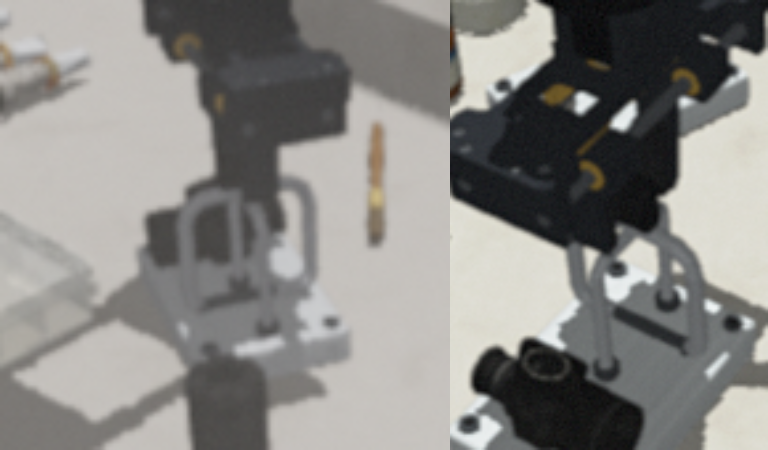

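The hook stays on the bar, gate shut. I'll open wider and retreat upward.

>>> drive_tool(
  series=[0,0,0,0,0,0,60,0,0,0,-10,0,0,60,0,0,0,-30,0,0,60,0,0,0,-60,0,0,60,0,0,0,-110,0,0,60],
)

```text
clock: 8.1
tcp_pos: [0.4794, 0.3695, 0.2302]
ee_rot: [0.471, -0.522, 0.479, 0.526]
wrist_force: [0.2, -0.2, 1.1]
width: 0.06
```

>>> drive_tool(
  series=[0,0,0,-20,0,-50,60,0,0,0,-40,0,-100,60,0,0,0,-40,0,-100,60,0,0,0,-40,0,-100,60,0,0,0,-40,0,-100,60],
)

```text
clock: 8.72
tcp_pos: [0.4893, 0.271, 0.2701]
ee_rot: [0.47, -0.522, 0.479, 0.526]
wrist_force: [-1.1, -0.1, -1.2]
width: 0.06
```

```bash
python3 -c "
from h import *
s,M=snap(['scene','side'],9)
a=cv2.imread('pics/side9.png')[130:250,210:330];b=cv2.imread('pics/scene9.png')[230:400,190:310]
cv2.imwrite('pics/c9.png',np.hstack([cv2.resize(a,(450,450)),cv2.resize(b,(318,450))]))
"
```

```text
8.725 [0.4893 0.271  0.2701] F [-1.1 -0.1 -1.2] w 0.060015543951319764
[[-0.013 -0.995 -0.099]
 [-0.005 -0.099  0.995]
 [-1.     0.013 -0.004]] yaw 95.70347896155948
```

View pics/c9.png

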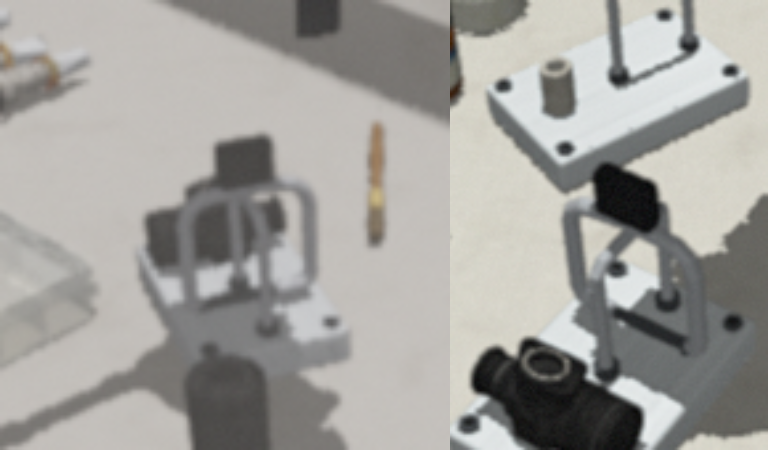

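The hook hangs upright on the correct bar, with the gate shut and the gripper clear. I'll wait a moment to confirm it's still, then hand in.

>>> drive_tool(
  series=[0,0,0,0,0,0,60,0,0,0,0,0,0,60,0,0,0,0,0,0,60,0,0,0,0,0,0,60,0,0,0,0,0,0,60],
)

```text
clock: 9.45
tcp_pos: [0.4893, 0.271, 0.2698]
ee_rot: [0.47, -0.522, 0.479, 0.527]
wrist_force: [-0.4, 0.2, -0.7]
width: 0.0601
```

```bash
python3 -c "
from h import *
s,M=snap(['scene'],10)
a=cv2.imread('pics/scene9.png')[240:340,215:280].astype(int);b=cv2.imread('pics/scene10.png')[240:340,215:280].astype(int)
d=abs(a-b).max(2);print(d.mean(),d.max(),(d>40).sum())
from plant import robot
if (d>40).sum()<40: print('handing in',robot.hand_in())
"
```

```text
9.45 [0.4893 0.271  0.2698] F [-0.4  0.2 -0.7] w 0.0600510411902974
[[-0.014 -0.995 -0.1  ]
 [-0.006 -0.1    0.995]
 [-1.     0.014 -0.004]] yaw 95.71653094208916
2.1463076923076922 19 0
the job is handed in; nothing more can be done
handing in None
```

The snap hook is hanging on the lifting-eye bar of the plate with the black injector body, with its gate shut behind the bar. I handed the job in at about 9.5 s of the 48 s allowed.

I took the hook out of its stand by the grip, turned it across the bar and pressed the gate down until the bar was inside. I lowered the steel onto the bar (4.7 N at contact), then let go and backed the gripper away.

**Last checks:**
- **Hook:** The scene and side views show it upright on the correct bar with the gate closed and the gripper clear. Two pictures about 0.7 s apart showed no movement.
- **Forces:** Every reading I took stayed under 5 N; they were taken between moves, not continuously.
- **Disagreement:** The three cameras placed the bar differently, by about 2 mm across it and 6 mm along it. I used the middle value, and nothing failed.

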